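# Put the toolmaker's vice back in its fitted case

## Robot

A 6-joint arm with a two-finger parallel gripper is mounted at the origin on a cart in front of the work surface, level with it; the furniture and walls round the work are solid. World frame = base frame: x ahead of the robot, y to its left, z up, the work surface at z = 0. Lengths are in m, angles in rad, forces in N, time in s.
With the tool pointing down it reaches from about 0.375 to 0.975 m from the base axis. Payload 3.8 kg.
Tool frame: the origin (TCP) lies midway between the tips of the shut fingers; the grasp point (between the pads) lies 19 mm behind it; z points along the fingers, y is the line along which they close (so a half turn about z gives the same grasp; the last joint's range is limited). The gripper opens to 85 mm and grips with 20 to 120 N. Pads are 22 mm wide; open, the fingers measure 114 mm over their backs; the gripper's body (76 mm by 85 mm) begins 54 mm behind the grasp point. The pads swing forward as they close: fully open they stand 13 mm farther back than shut.
Start: joints at [-1.377, 0.264, 1.604, -0, 1.274, -0.037], TCP at [0.154, -0.657, 0.231] pointing down, gripper open.
Joint ranges: [-2.63, 2.63], [-0.94, 2.18], [0.31, 2.57], [-1.31, 4.45], [0, 2.66], [-2.55, 2.55]. Speed limits (rad/s): [2.57, 2.57, 3.14, 3.14, 3.14, 3.14].

## Interface

Orientations are given as a rotation vector (axis times angle).
In Python, from workcell import * gives the robot as it stands. The module is installed in compiled form; this text tells all that it offers.
- The arm moves only by the tool apply_moves, never from a script. Its arguments are lists of equal length, an entry for each row: "fingers": the opening, from 0 (shut) to 1 (fully open); "travel": the shift along the tool's x, y, z normalised to -1 to 1, where 1 is 0.05 m, a list of three; "rotation": the turn, a rotation vector about the tool's x, y, z normalised to -1 to 1, where 1 is 6 degrees, a list of three. In form: {"fingers": [fingers, ...], "travel": [[dx, dy, dz], ...], "rotation": [[ax, ay, az], ...]}. A call has 1 to 12 rows; each row shifts and turns the commanded pose from where the row before left it, along the tool's axes as they then stand; what a row does not reach is not made up. A row lasts 1/10 s, in which the tool goes at most 50 mm and 8.59 degrees, less where a joint would pass 70% of its speed; a pose out of reach is approached as far as the arm can. A call with a number of a shift or a turn outside -1 to 1 is refused whole. A call with a gripper value outside its range is refused whole. The fingers move at their own pace and stop on an object; "newtons" is the grip in N (left out, the last holds). Time passes only in rows, so rows that do not move let the fingers close. It gives the time, the measured TCP pose, the force, the opening and the grip force at its end, in the units of the state.
- read_state(): the state, without advancing time (a new reading comes with each control period).
- read_camera(name): name is "scene" or "top" or "wrist"; returns a dict with "image" (400x640x3 uint8, red, green, blue), "fx", "fy", "cx", "cy" (pixels), "extrinsics" (4x4, takes a point from world to camera coordinates). Camera axes: x right, y down, z forward; pixel columns grow to the right and rows downward; lengths in m; the calibration is good to about 2 mm. A picture is of the moment at which its call begins. There is no depth.
- finish_job(): hands the job in; it is judged then, once.
Trained networks look in the newest picture that a camera, given by its name, has taken for a name from the list of things; names that differ only in an ending like _2 or _b are one class to them, and where a whole thing is asked for, a point or a joint stands for the part that bears it (a point fixed in the world has none). Each returns a list of dicts, best first, with "p" (0 to 1); they miss things now and then, are a little off and sometimes report something else, mostly with a low value. They report only what shows in the picture. A call takes as long as a camera call.
- regions_of(camera, name): "mask" (400x640 bool, what is visible of it) and "bbox" ([left, top, width, height] in pixels, round what is visible of it).
- tip_of(camera, name): "location" ([column, row] in pixels: a listed point, or the origin of a listed thing).
The state is a dict: "time": time; "q": joint angles; "joint_vel": joint speeds; "joint_torque": joint torques, N m; "tool_pos": TCP position; "tcp_rot": TCP orientation; "wrist_force": force on the tool from outside, world axes, zero at the start; "torque": the same for the moment, N m; "width": opening from 0.0 (shut) to 1.0 (fully open); "grip_force": force on a finger pad.
Only numpy, scipy, OpenCV 4.12 (cv2) and the standard library are available. Lean on these libraries where they do the work, as an engineer would, in place of code of your own. Each camera call takes 0.05 s, during which the arm holds its last target. There are 200 camera calls.

## Task

Put the small toolmaker's vice away in its wooden case: lift the case's hinged lid by the finger rail until it has gone right back and rests on its stop, lower the vice into its fitted pocket (do not drop it) so that it sits flat on the bottom, and then swing the brass retaining arm all the way over it to lock it in. Leave the lid standing open, because the hex key is still to be looked over before it goes in, and do not disturb anything else on the bench.

Things in the scene. Friction and masses are not known exactly. Their poses are not given: they have to be found in the camera images.
- vice_case: Dark wooden case fixed to the bench, 150 (x) x 210 (y) x 76 mm high shut; origin under its centre, x from the front (finger rail) to the hinge side, y along its length, z up (mm below in this frame). The lower part has 8 mm walls, rim at z 40. Inside, a blue felt insert, deck at z 30, with the vice's pocket, and a brass stop pin at x 10, y -42, up to z 51.
- pocket (a point): Place of the vice's origin on the pocket floor, (0, 30, 10) mm in the case's frame, with the case's axes; the vice's x axis must point along the case's -y (knob at the +y end; it fits this way only). Pocket: case x -19.5 to 19.5, y -32 to 70, floor z 10; channel for the screw knob x -12.5 to 12.5, y 70 to 92, floor z 16. 2 to 2.5 mm play all round.
- lid_rail (a point): Middle of the lower front edge of the lid's finger rail, moving with the lid. The rail is a wooden strip 110 mm long (y), 9 mm high, standing 14 mm out from the lid's front; its free underside is 44 mm above the bench when shut. Lift it with fingertips put under it from the front, the tool leaning back toward the robot.
- lid_hinge (a point): Middle of the lid's hinge axis (along the case's y), at (75, 0, 40) mm in the case's frame. The lid is 150 mm long from the hinge to its front face, 36 mm deep, 0.4 kg.
- lid (a joint): Lid angle in rad: 0 shut, 1.82 (104 degrees) on its stop. It falls shut below about 1.25 and falls open onto its stop beyond about 1.35.
- clip (a joint): Angle of the brass retaining arm about its upright pivot in rad: 0 lying toward the case's front (-x), growing clockwise seen from above to 1.57, its stop, where it lies along +y over the vice. It moves only by hand, about 0.5 N at the knob.
- clip_pivot (a point): Pivot of the retaining arm, at (0, -58, 46) mm in the case's frame. The arm is 60 mm long, 13 mm wide, from z = 46 to 51: 2 mm above the top of a seated vice.
- clip_knob (a point): Middle of the black knob on top of the arm, 52 mm from the pivot: a 15 mm wide, 16 mm high cylinder from z = 51 to 67 in the case's frame.
- vice: Small steel toolmaker's vice, 120 (x) x 35 (y) x 34 mm high, 0.5 to 0.9 kg; origin under the middle of its length. Base x -38 to 60, 34 wide, 14 high; fixed jaw x 40 to 60, 34 high; moving jaw (fast here) x 5 to 27, 32 wide, 14 to 34 high, near the centre of mass; end wall x -38 to -28, 31 high; round screw knob, 19 mm across, x -60 to -38, axis 22 high.
- anvil: Bystander: black spare anvil, a plate of 56 mm diameter with a stem, 38 mm high, standing beside the vice; origin under its centre.
- hex_key: Bystander: black hex key 28 x 87 x 5 mm lying beside the vice; origin under its centre.
- wash_bottle: Bystander: white wash bottle with red cap and spout, 98 x 61 x 210 mm, at the back; origin under it.
- dropper: Bystander: brown dropper bottle, 34 mm wide, 103 mm high, at the back; origin under it.
- cotton_jar: Bystander: white jar with blue cap, 63 mm wide, 82 mm high, at the back right; origin under it.
- carton: Bystander: small light carton 39 x 50 x 62 mm, at the back; origin under it.
- recess (a point): Centre of the finger recesses, (0, 14, 16) mm in the case's frame, where the seated vice's moving jaw lies. They open on both sides of the pocket, case y -6 to 34, out to x -48 and 48, floor z 16: room for the fingers that hold the vice.

How it is judged:
By the outcome, as a careful person would: the job done as asked, in the order asked, and still so for the second after the job is handed in, with the robot touching nothing.
It also fails if it takes over 72 s, if anything falls off the work surface, if the arm or the gripper's body presses on something with over 40 N, if the wrist force passes 120 N, or if a joint passes its speed limit or range.

## Working session

There is one attempt and no reset: what is moved stays moved. The work goes in short steps, Python scripts to look and compute and a tool call to move; the robot and the scene stay as the last step left them, time stands still between calls to the robot, and variables do not carry over. Pictures are saved under pics/ and viewed, at most 10 in all, crops included, and the job is handed in when it is done.

Besides the shell and the picture viewer there is one more tool, called after "Emit:" by a JSON object that holds its "fn" and its "kwargs". apply_moves: Moves the arm, as the interface text tells. Scaled input: -1 to 1 covers 0.05 m each way for a shift and 6 degrees each way for a turn. Its arguments: {"type":"object","properties":{"fingers":{"type":"array","items":{"type":"number"}},"travel":{"type":"array","items":{"type":"array","items":{"type":"number"}}},"rotation":{"type":"array","items":{"type":"array","items":{"type":"number"}}},"newtons":{"type":"number"}},"required":["fingers","travel","rotation"]}

```bash
mkdir -p pics
cat > h.py <<'E'
from workcell import *
import numpy as np, cv2
from scipy.spatial.transform import Rotation as R
def ray(c,uv):
    E=np.array(c["extrinsics"]);Rc=E[:3,:3];t=E[:3,3]
    d=Rc.T@np.array([(uv[0]-c["cx"])/c["fx"],(uv[1]-c["cy"])/c["fy"],1.]);return -Rc.T@t,d/np.linalg.norm(d)
def onz(c,uv,z):
    o,d=ray(c,uv);return o+d*(z-o[2])/d[2]
def proj(c,P):
    E=np.array(c["extrinsics"]);p=E[:3,:3]@np.array(P)+E[:3,3];return np.array([c["fx"]*p[0]/p[2]+c["cx"],c["fy"]*p[1]/p[2]+c["cy"]])
def tri(c1,u1,c2,u2):
    A=[];b=[]
    for c,u in((c1,u1),(c2,u2)):
        o,d=ray(c,u);M=np.eye(3)-np.outer(d,d);A.append(M);b.append(M@o)
    return np.linalg.lstsq(np.vstack(A),np.hstack(b),rcond=None)[0]
E
python3 - <<'E'
from h import *
np.set_printoptions(precision=4,suppress=True)
c={}
for n in("scene","top"):
    c[n]=read_camera(n); cv2.imwrite(f"pics/a_{n}.png",c[n]["image"][:,:,::-1])
    print(n,c[n]["fx"],-c[n]["extrinsics"][:3,:3].T@c[n]["extrinsics"][:3,3])
    for k in["vice_case","lid_rail","lid_hinge","clip_pivot","vice","anvil","hex_key","wash_bottle","dropper","cotton_jar","carton"]:
        r=tip_of(n,k)[:1]; g=regions_of(n,k)[:1]
        zz={"lid_rail":.044,"lid_hinge":.04}.get(k,0)
        print(k,[(x["p"],x["location"],onz(c[n],x["location"],zz)) for x in r],[x["bbox"] for x in g])
s=read_state();print(s)
E
```

```text
scene 361.8009468949908 [ 0.1389 -0.3261  0.6875]
vice_case [(0.78, [369.5, 258.7], array([ 0.5632, -0.1534,  0.    ]))] [[312.5, 200.0, 121.5, 109.8]]
lid_rail [] [[310.6, 200.2, 124.3, 97.7]]
lid_hinge [(0.61, [385.4, 226.0], array([ 0.6348, -0.1506,  0.04  ]))] [[308.0, 199.4, 125.5, 100.8]]
clip_pivot [] []
vice [(0.97, [271.5, 205.6], array([0.5637, 0.1308, 0.    ]))] [[246.9, 190.8, 47.4, 25.5]]
anvil [] [[310.1, 197.2, 124.1, 102.7]]
hex_key [(0.59, [255.2, 180.2], array([0.6102, 0.227 , 0.    ]))] []
wash_bottle [(0.86, [349.0, 167.6], array([0.7938, 0.0411, 0.    ]))] [[338.7, 103.1, 27.3, 70.5]]
dropper [(0.76, [445.4, 219.9], array([ 0.763 , -0.2519,  0.    ]))] [[441.3, 190.5, 15.3, 35.6]]
cotton_jar [(0.88, [416.7, 199.4], array([ 0.7869, -0.1659,  0.    ]))] [[405.2, 170.0, 33.9, 39.1]]
carton [(0.86, [381.2, 182.6], array([ 0.7908, -0.0617,  0.    ]))] [[371.6, 162.4, 32.1, 25.4]]
top 508.26552687843014 [ 0.4114 -0.0028  1.1404]
vice_case [(0.59, [379.5, 252.6], array([ 0.5575, -0.1473,  0.    ]))] [[335.7, 213.0, 105.4, 81.1]]
lid_rail [(0.57, [387.3, 291.4], array([ 
[... 569 characters left out ...]
22.0, 150.2, 18.9, 22.5]]
cotton_jar [(0.67, [389.6, 151.2], array([ 0.7979, -0.1647,  0.    ]))] [[378.7, 129.3, 30.7, 36.9]]
carton [(0.91, [348.5, 146.7], array([ 0.8038, -0.0678,  0.    ]))] [[336.7, 128.5, 22.6, 29.9]]
{'time': 2.3, 'q': array([-1.3769,  0.2639,  1.604 ,  0.0001,  1.2737, -0.0369]), 'joint_vel': array([-0.0007,  0.0002, -0.0012,  0.001 , -0.0009, -0.0008]), 'joint_torque': array([  0.0003, -51.5045, -36.7711,  -0.0002,   0.0012,  -0.    ]), 'tool_pos': array([ 0.1544, -0.6571,  0.2313]), 'tcp_rot': array([3.1207, 0.3617, 0.0001]), 'wrist_force': array([0.0851, 0.4602, 0.6717]), 'torque': array([-0.0516, -0.0373,  0.0225]), 'grip_force': 0.0, 'width': 1.0013064927149085}
```

Run:
```python
import cv2,numpy as np
a=cv2.imread("pics/a_top.png");b=cv2.imread("pics/a_scene.png")
x=cv2.resize(a[200:310,195:455],(780,330),interpolation=cv2.INTER_CUBIC)
y=cv2.resize(b[160:320,230:450],(371,270),interpolation=cv2.INTER_CUBIC)
y2=cv2.resize(b[180:225,235:310],(400,240),interpolation=cv2.INTER_CUBIC)
o=np.zeros((600,780,3),np.uint8);o[:330]=x;o[330:600,:371]=y;o[330:570,375:775]=y2
cv2.imwrite("pics/a_c.png",o)
```

```text
(no output)
```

View pics/a_c.png

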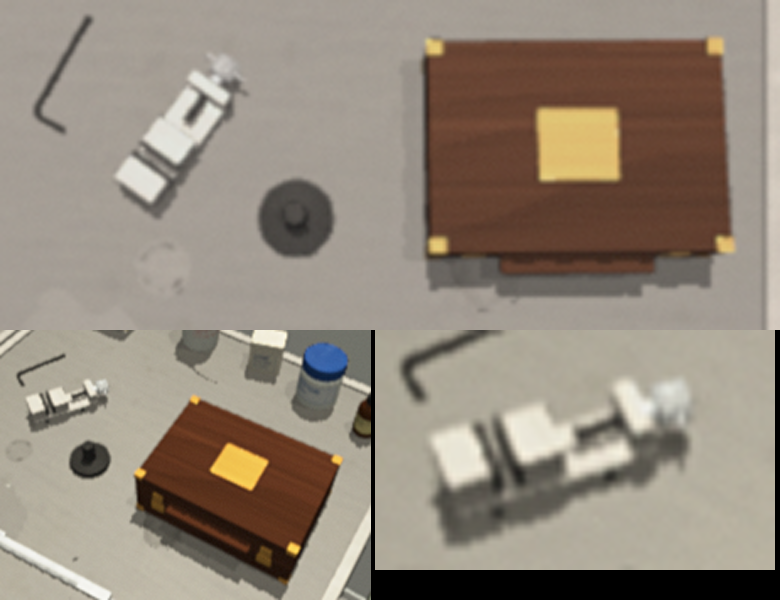

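```bash
cat > fit.py <<'E'
from h import *
from scipy.optimize import least_squares
def fit(obs,x0):
    # obs: list of (cam, uv, local xyz)
    def P(p,l): c,s=np.cos(p[2]),np.sin(p[2]); return [p[0]+c*l[0]-s*l[1],p[1]+s*l[0]+c*l[1],l[2]]
    f=lambda p:np.hstack([proj(c,P(p,l))-np.array(u) for c,u,l in obs])
    r=least_squares(f,x0,loss='soft_l1');print(r.x,np.degrees(r.x[2]),'\n',f(r.x).reshape(-1,2).round(1).tolist());return r.x
E
python3 - <<'E'
from fit import *
T=read_camera("top");S=read_camera("scene")
t=lambda a,b:(195+a/3,200+b/3)
s=lambda a,b:(230+a/1.6864,160+(b-330)/1.6864)
s2=lambda a,b:(235+(a-375)/5.333,180+(b-330)/5.333)
C=[(75,105),(75,-105),(-75,-105),(-75,105)]
C=[(a/1e3,b/1e3,.076) for a,b in C]
ot=[(T,t(*u),l) for u,l in zip([(426,39),(722,39),(734,253),(429,253)],C)]
os=[(S,s(*u),l) for u,l in zip([(195,398),(340,460),(292,552),(137,475)],C)]
for o in(ot,os,ot+os): fit(o,[.56,-.15,0])
V=[(60,17),(60,-17),(40,-17),(40,17),(27,-16),(27,16),(5,-16),(5,16)]
V=[(a/1e3,b/1e3,.034) for a,b in V]
ot=[(T,t(*u),l) for u,l in zip([(152,206),(116,180),(135,148),(170,180),(142,142),(178,165),(163,118),(197,143)],V)]
ot+=[(T,t(222,68),(-.049,0,.022))]
os=[(S,s2(*u),l) for u,l in zip([(447,490),(431,430),(470,424),(489,470)],V)]
for o in(ot,ot+os): fit(o,[.57,.13,2.2])
print(read_state()['time'])
E
```

```text
[ 0.5580312  -0.15442044  0.05455294] 3.125653501270722 
 [[0.4, 0.3], [-0.1, 0.2], [-0.5, -0.4], [0.2, -0.2]]
[ 0.55587493 -0.15417006  0.04778775] 2.7380362972556225 
 [[-1.2, -1.5], [1.2, -0.1], [1.2, 1.9], [-2.5, -1.0]]
[ 0.55758734 -0.15444909  0.05244345] 3.004788326179488 
 [[0.4, 0.4], [-0.0, 0.5], [-0.5, -0.0], [0.1, -0.0], [-0.9, -1.9], [1.5, -0.8], [2.0, 1.1], [-1.9, -1.3]]
[0.56432309 0.12869543 2.60165901] 149.06408095964707 
 [[0.7, -0.6], [-0.1, -0.7], [-1.0, 2.4], [-0.0, 0.5], [0.5, -0.2], [0.4, 0.3], [-0.7, -0.5], [-0.1, -0.7], [0.2, 1.1]]
[0.56398381 0.12873814 2.59356106] 148.6001024981531 
 [[0.4, -0.5], [-0.3, -0.7], [-1.2, 2.4], [-0.2, 0.6], [0.4, -0.2], [0.3, 0.4], [-0.7, -0.4], [-0.2, -0.5], [0.3, 1.3], [0.6, -0.8], [-0.3, 1.0], [0.2, -0.4], [0.8, 0.3]]
2.4
```

Emit:
{"fn": "apply_moves", "kwargs": {"fingers": [0,0,0,0,0,0,0,0,0,0,0,0], "travel": [[0,0,0],[0,0,0],[0.48,-0.8,0.13],[0.48,-0.8,0.13],[0.48,-0.8,0.13],[0.48,-0.8,0.13],[0.48,-0.8,0.13],[0.48,-0.8,0.13],[0.48,-0.8,0.13],[0.48,-0.8,0.13],[0.48,-0.8,0.13],[0.48,-0.8,0.13]], "rotation": [[0,0,0.85],[0,0,0.85],[0,0,0],[0,0,0],[0,0,0],[0,0,0],[0,0,0],[0,0,0],[0,0,0],[0,0,0],[0,0,0],[0,0,0]]}}

```text
time: 3.6
tool_pos: [0.3736, -0.2434, 0.1665]
tcp_rot: [3.14, 0.082, 0.002]
wrist_force: [0.8, -0.9, -0.6]
width: -0.001
grip_force: 0.0
```

Emit:
{"fn": "apply_moves", "kwargs": {"fingers": [0,0,0,0,0,0,0,0,0,0], "travel": [[0.48,-0.8,0.13],[0.48,-0.8,0.13],[0,0,0],[0,0,0],[0,0,0],[0,0,0],[0,0,0],[0,0,0],[0,0,0],[0,0,0]], "rotation": [[0,0,0],[0,0,0],[0,0.9,0],[0,0.9,0],[0,0.9,0],[0,0.9,0],[0,0.9,0],[0,0.9,0],[0,0.9,0],[0,0.9,0]]}}

```text
time: 4.6
tool_pos: [0.4232, -0.1688, 0.16]
tcp_rot: [-2.901, -0.085, -1.143]
wrist_force: [7.3, -7.5, 0.6]
width: 0.002
grip_force: 0.0
```

```bash
cat >> h.py <<'E'
CASE=(.5577,-.1544,.0524)
def c2w(p):
    c,s=np.cos(CASE[2]),np.sin(CASE[2]);p=np.array(p)/1e3
    return np.array([CASE[0]+c*p[0]-s*p[1],CASE[1]+s*p[0]+c*p[1],p[2]])
def w2c(P):
    c,s=np.cos(CASE[2]),np.sin(CASE[2]);d=np.array(P)-[CASE[0],CASE[1],0]
    return np.array([c*d[0]+s*d[1],-s*d[0]+c*d[1],d[2]])*1e3
def st():
    s=read_state();s['R']=R.from_rotvec(s['tcp_rot']).as_matrix();return s
def units(target,s): # translation units in tool axes
    return (s['R'].T@(np.array(target)-s['tool_pos'])/.05).round(2)
E
python3 - <<'E'
from h import *
np.set_printoptions(precision=3,suppress=True)
S=read_camera("scene");T=read_camera("top")
cv2.imwrite("pics/b.png",np.vstack([S["image"],T["image"]])[80:400,120:520,::-1])
s=st();print(s['time'],s['tool_pos'],s['R'],s['q'],s['wrist_force'],w2c(s['tool_pos']))
print(onz(S,(230,281),0),onz(S,(295,318),0))
E
```

```text
4.7 [ 0.423 -0.171  0.16 ] [[ 0.731  0.052  0.68 ]
 [ 0.036 -0.999  0.037]
 [ 0.681 -0.003 -0.732]] [-0.874 -0.443  2.569  0.929  0.749  0.024] [0.197 0.125 0.269] [-135.268   -9.651  160.23 ]
[0.348 0.066 0.   ] [ 0.36  -0.099  0.   ]
```

View pics/b.png

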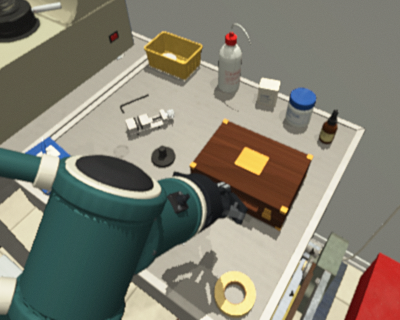

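Run:
```python
from h import *
s=st();print(units(c2w([-112,0,60]),s)); 
for a,b in(([-112,0,60],[-112,0,24]),([-112,0,24],[-90,0,24])): print((s['R'].T@(c2w(b)-c2w(a))/.05).round(2))
```

```text
[-1.02 -0.19  1.79]
[-0.49  0.    0.53]
[ 0.32 -0.    0.3 ]
```

Emit:
{"fn": "apply_moves", "kwargs": {"fingers": [0,0,0,0,0,0,0,0], "travel": [[-0.3,-0.05,0.45],[-0.3,-0.05,0.45],[-0.3,-0.05,0.45],[-0.12,-0.04,0.44],[-0.25,0,0.26],[-0.24,0,0.27],[0,0,0],[0,0,0]], "rotation": [[0,0,0],[0,0,0],[0,0,0],[0,0,0],[0,0,0],[0,0,0],[0,0,0],[0,0,0]]}}

```text
time: 5.5
tool_pos: [0.4646, -0.1736, 0.0319]
tcp_rot: [-2.896, -0.091, -1.097]
wrist_force: [-0.8, 0.2, -0.2]
width: -0.001
grip_force: 0.0
```

Run:
```python
from h import *
np.set_printoptions(precision=3,suppress=True)
s=st();print(s['q'],s['R'],w2c(s['tool_pos']),units(c2w([-90,0,24]),s))
```

```text
[-0.774 -0.018  2.57   1.454  0.534 -0.558] [[ 0.748  0.07   0.66 ]
 [ 0.039 -0.997  0.062]
 [ 0.663 -0.02  -0.748]] [-93.95  -14.317  31.933] [-0.05 -0.28  0.18]
```

Emit:
{"fn": "apply_moves", "kwargs": {"fingers": [0,0,0], "travel": [[0,-0.14,0],[0.1,-0.14,0.25],[0,0,0]], "rotation": [[0,-0.8,0],[0,0,0],[0,0,0]]}}

```text
time: 5.8
tool_pos: [0.4731, -0.1596, 0.0238]
tcp_rot: [-2.936, -0.094, -0.994]
wrist_force: [-9.7, -2.6, -0.6]
width: -0.003
grip_force: 4.4
```

Run:
```python
from h import *
np.set_printoptions(precision=3,suppress=True)
s=st();print(s['q'],s['R'],w2c(s['tool_pos']),units(c2w([-84,0,26]),s),s['wrist_force'])
c=read_camera("wrist");S=read_camera("scene")
cv2.imwrite("pics/c.png",np.hstack([cv2.resize(c["image"],(480,300)),cv2.resize(S["image"][200:320,300:420],(300,300))])[:,:,::-1])
```

```text
[-0.679 -0.014  2.543  1.338  0.452 -0.371] [[ 0.793  0.071  0.605]
 [ 0.045 -0.997  0.058]
 [ 0.608 -0.019 -0.794]] [-84.801  -0.738  23.796] [ 0.04 -0.02 -0.02] [-9.713 -2.642 -0.563]
```

View pics/c.png

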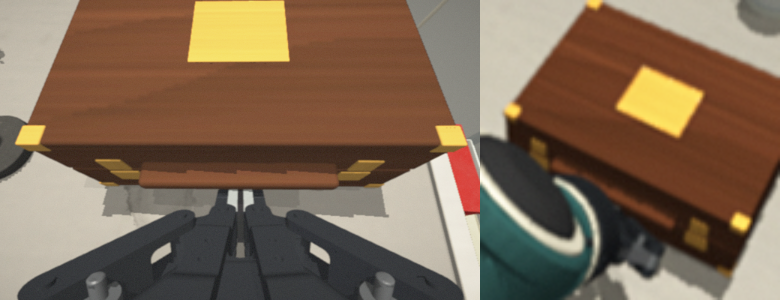

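Run:
```python
from h import *
s=st();p=s['tool_pos']; c0=w2c(p);Rm=s['R']
prev=p
for th in list(range(0,97,6)):
    t=np.radians(th);b=2
    q=c2w([75-157*np.cos(t)+b*np.sin(t)-9,0,40+157*np.sin(t)+b*np.cos(t)-7])
    print(th,(w2c(q)).round(0),(Rm.T@(q-prev)/.05).round(2));prev=q
```

```text
0 [-91.   0.  35.] [ 0.03 -0.02 -0.25]
6 [-90.  -0.  51.] [ 0.22 -0.01 -0.25]
12 [-87.   0.  68.] [ 0.24 -0.01 -0.22]
18 [-83.  -0.  83.] [ 0.26 -0.   -0.2 ]
24 [-77.   0.  99.] [ 0.28 -0.   -0.17]
30 [-69.   0. 113.] [ 0.3  -0.   -0.14]
36 [-60.  -0. 127.] [ 0.31 -0.   -0.11]
42 [-49.   0. 140.] [ 0.32 -0.   -0.07]
48 [-38.  -0. 151.] [ 0.33 -0.   -0.04]
54 [-25.   0. 161.] [ 0.33  0.   -0.  ]
60 [-11.   0. 170.] [0.33 0.   0.03]
66 [  4.   0. 177.] [0.32 0.   0.06]
72 [ 19.   0. 183.] [0.31 0.   0.1 ]
78 [ 35.  -0. 187.] [0.3  0.   0.13]
84 [ 52.   0. 189.] [0.29 0.01 0.16]
90 [ 68.  -0. 190.] [0.27 0.01 0.19]
96 [ 84.  -0. 189.] [0.25 0.01 0.22]
```

Emit:
{"fn": "apply_moves", "kwargs": {"fingers": [0,0,0,0,0,0], "travel": [[0.02,0,-0.1],[0.02,0,-0.1],[0.22,0,-0.25],[0.24,0,-0.22],[0.26,0,-0.2],[0,0,0]], "rotation": [[0,0,0],[0,0,0],[0,0,0],[0,0,0],[0,0,0],[0,0,0]]}}

```text
time: 6.5
tool_pos: [0.48, -0.1619, 0.0862]
tcp_rot: [-2.933, -0.097, -1.006]
wrist_force: [-2.4, 0.1, -0.5]
width: -0.0
grip_force: 1.3
```

Run:
```python
from h import *
np.set_printoptions(precision=3,suppress=True)
s=st();print(s['q'],s['R'],w2c(s['tool_pos']),s['wrist_force'])
c=read_camera("wrist");S=read_camera("scene")
cv2.imwrite("pics/d.png",np.hstack([cv2.resize(c["image"],(480,300)),cv2.resize(S["image"][180:320,300:440],(300,300))])[:,:,::-1])
```

```text
[-0.675 -0.16   2.505  1.032  0.521 -0.021] [[ 0.788  0.072  0.612]
 [ 0.047 -0.997  0.057]
 [ 0.614 -0.017 -0.789]] [-77.966  -3.465  86.168] [-2.36   0.081 -0.468]
```

View pics/d.png

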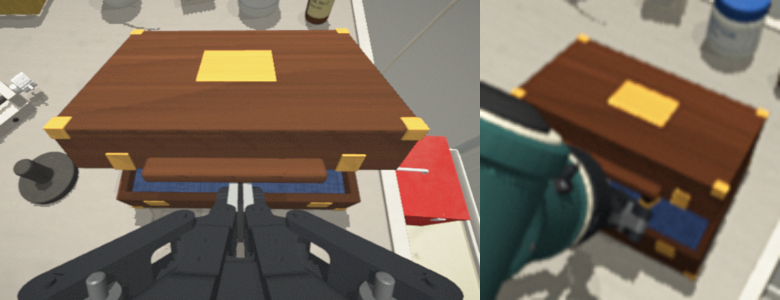

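Emit:
{"fn": "apply_moves", "kwargs": {"fingers": [0,0,0,0,0,0,0,0], "travel": [[0.26,0,-0.18],[0.28,0,-0.15],[0.3,0,-0.11],[0.32,0,-0.07],[0.33,0,-0.04],[0.33,0,0],[0.33,0,0.03],[0.32,0,0.06]], "rotation": [[0,0,0],[0,0,0],[0,0,0],[0,0,0],[0,0,0],[0,0,0],[0,0,0],[0,0,0]]}}

```text
time: 7.4
tool_pos: [0.5622, -0.1567, 0.176]
tcp_rot: [-2.931, -0.093, -0.998]
wrist_force: [-0.3, -0.0, 0.1]
width: 0.0
grip_force: 0.3
```

Run:
```python
from h import *
np.set_printoptions(precision=3,suppress=True)
s=st();print(s['q'],s['R'],w2c(s['tool_pos']),s['wrist_force'])
T=read_camera("top")
for k in ("lid_hinge","lid_rail"):
  for n in("scene","top"):
    if k=="lid_hinge" and n=="scene": read_camera("scene")
    print(k,n,[(x['p'],x['location']) for x in tip_of(n,k)[:1]])
for th in range(50,110,10):
    t=np.radians(th); print(th,proj(T,c2w([75-164*np.cos(t)+4*np.sin(t),0,40+164*np.sin(t)+4*np.cos(t)])))
```

```text
[-0.533 -0.165  2.304  0.731  0.571  0.435] [[ 0.791  0.071  0.608]
 [ 0.043 -0.997  0.061]
 [ 0.611 -0.022 -0.792]] [  4.336  -2.57  176.025] [-0.339 -0.001  0.062]
lid_hinge scene [(0.72, [384.4, 222.1])]
lid_hinge top [(0.85, [385.0, 214.0])]
lid_rail scene [(0.89, [379.7, 200.8])]
lid_rail top [(0.95, [395.9, 235.2])]
50 [394.989 256.307]
60 [395.915 242.837]
70 [396.442 228.203]
80 [396.537 213.053]
90 [396.195 198.079]
100 [395.436 183.957]
```

Emit:
{"fn": "apply_moves", "kwargs": {"fingers": [0,0,0,0,0,0,0], "travel": [[0.31,0,0.1],[0.3,0,0.13],[0.29,0,0.16],[0.27,0,0.19],[0.25,0,0.22],[0,0,0],[0,0,0]], "rotation": [[0,0,0],[0,0,0],[0,0,0],[0,0,0],[0,0,0],[0,0,0],[0,0,0]]}}

```text
time: 8.4
tool_pos: [0.6426, -0.1514, 0.1876]
tcp_rot: [-2.932, -0.094, -0.998]
wrist_force: [-0.2, -0.1, 0.9]
width: -0.002
grip_force: 0.0
```

Run:
```python
from h import *
np.set_printoptions(precision=3,suppress=True)
s=st();print(s['q'],s['R'],w2c(s['tool_pos']),s['wrist_force'])
T=read_camera("top")
print([(x['p'],x['location']) for x in tip_of("top","lid_rail")[:1]])
for th in (80,90,97,104):
    t=np.radians(th); print(th,proj(T,c2w([75-164*np.cos(t)+4*np.sin(t),0,40+164*np.sin(t)+4*np.cos(t)])))
```

```text
[-0.434 -0.031  2.159  0.668  0.525  0.569] [[ 0.791  0.072  0.608]
 [ 0.044 -0.997  0.061]
 [ 0.611 -0.022 -0.792]] [ 84.909  -1.423 187.586] [-0.155 -0.064  0.919]
[(0.85, [393.3, 179.6])]
80 [396.537 213.053]
90 [396.195 198.079]
97 [395.705 188.066]
104 [395.026 178.685]
```

Emit:
{"fn": "apply_moves", "kwargs": {"fingers": [0,0,0,0,0.3,0.7,0.7,0.7,0.7,0.7,0.7], "travel": [[-0.47,-0.03,-0.37],[-0.47,-0.03,-0.37],[-0.47,-0.03,-0.37],[0,0,0],[0,0,0],[0,0,0],[0,0,0],[0,0,0],[0,0,0],[0,0,0],[0,0,0]], "rotation": [[0,0,0],[0,0,0],[0,0,0],[0,-0.9,0],[0,-0.9,0],[0,-0.9,0],[0,-0.9,0],[0,-0.9,0],[0,-0.9,0],[0,-0.85,0],[0,0,0]]}}

```text
time: 9.6
tool_pos: [0.5544, -0.1537, 0.1893]
tcp_rot: [-3.119, -0.112, -0.004]
wrist_force: [-0.2, -0.1, -0.9]
width: 0.698
grip_force: 0.0
```

```bash
cat >> h.py <<'E'
def goto(pos,yaw,s):
    # rotation (tool rotvec, units of 6deg) to reach tool-down with tool-x at yaw, and travel units expressed in the final tool frame
    c,si=np.cos(yaw),np.sin(yaw);Rt=np.array([[c,si,0],[si,-c,0],[0,0,-1.]])
    rv=R.from_matrix(s['R'].T@Rt).as_rotvec(degrees=True)/6
    return rv.round(2),(Rt.T@(np.array(pos)-s['tool_pos'])/.05).round(2)
E
python3 - <<'E'
from h import *
np.set_printoptions(precision=3,suppress=True)
s=st();print(s['q'],s['tool_pos'],s['width'],s['time'])
print(goto([.5506,.1369,.19],-.541,s))
E
```

```text
[-0.326  0.11   1.865  0.022  1.172  1.164] [ 0.554 -0.154  0.189] 0.6980449253549835 9.6
(array([-0.2 ,  0.03,  5.85]), array([-3.06, -4.94, -0.01]))
```

Rotate, then travel to above the vice.

Emit:
{"fn": "apply_moves", "kwargs": {"fingers": [0.7,0.7,0.7,0.7,0.7,0.7,0.7], "travel": [[0,0,0],[0,0,0],[0,0,0],[0,0,0],[0,0,0],[0,0,0],[0,0,0]], "rotation": [[-0.03,0,0.9],[-0.03,0,0.9],[-0.03,0,0.9],[-0.03,0,0.9],[-0.03,0,0.9],[-0.03,0,0.9],[-0.02,0,0.45]]}}

```text
time: 10.3
tool_pos: [0.5516, -0.1537, 0.1891]
tcp_rot: [-3.025, 0.846, 0.003]
wrist_force: [-0.6, -0.9, -0.6]
width: 0.699
grip_force: 0.0
```

Emit:
{"fn": "apply_moves", "kwargs": {"fingers": [0.7,0.7,0.7,0.7,0.7,0.7,0.7,0.7], "travel": [[-0.44,-0.7,0],[-0.44,-0.7,0],[-0.44,-0.7,0],[-0.44,-0.7,0],[-0.44,-0.7,0],[-0.43,-0.7,0],[-0.43,-0.7,0],[0,0,0]], "rotation": [[0,0,0],[0,0,0],[0,0,0],[0,0,0],[0,0,0],[0,0,0],[0,0,0],[0,0,0]]}}

```text
time: 11.1
tool_pos: [0.5468, 0.1389, 0.1896]
tcp_rot: [-3.025, 0.834, 0.004]
wrist_force: [0.2, 0.0, 0.3]
width: 0.698
grip_force: 0.0
```

Run:
```python
from h import *
np.set_printoptions(precision=3,suppress=True)
s=st();print(s['q'],s['tool_pos'],s['width'],s['time'],s['tcp_rot'])
c=read_camera("wrist");np.save("w.npy",c)
print(c['fx'],c['extrinsics'],[(x['p'],x['location'],onz(c,x['location'],0)) for x in tip_of('wrist','vice')[:2]])
print('tcp px',proj(c,s['tool_pos']))
cv2.imwrite("pics/e.png",cv2.resize(c["image"],(800,500))[:,:,::-1])
for l in[(60,17,34),(60,-17,34),(40,-17,34),(40,17,34),(27,-16,34),(27,16,34),(5,-16,34),(5,16,34),(-60,0,22)]:
    a=2.601;l=np.array(l)/1e3;print(l,(proj(c,[.5643+np.cos(a)*l[0]-np.sin(a)*l[1],.1287+np.sin(a)*l[0]+np.cos(a)*l[1],l[2]])*1.25).round(0))
```

```text
[0.202 0.086 1.89  0.005 1.166 2.309] [0.547 0.139 0.19 ] 0.6975467872042677 11.1 [-3.025  0.834  0.004]
311.36946847736345 [[-0.511 -0.859 -0.003  0.4  ]
 [-0.829  0.493  0.264  0.361]
 [-0.225  0.137 -0.965  0.442]
 [ 0.     0.     0.     1.   ]] [(0.76, [314.7, 166.5], array([0.564, 0.136, 0.   ]))]
tcp px [320.79  256.037]
[0.06  0.017 0.034] [422. 283.]
[ 0.06  -0.017  0.034] [380. 283.]
[ 0.04  -0.017  0.034] [379. 259.]
[0.04  0.017 0.034] [422. 260.]
[ 0.027 -0.016  0.034] [380. 244.]
[0.027 0.016 0.034] [421. 244.]
[ 0.005 -0.016  0.034] [380. 216.]
[0.005 0.016 0.034] [422. 216.]
[-0.06   0.     0.022] [401. 128.]
```

View pics/e.png

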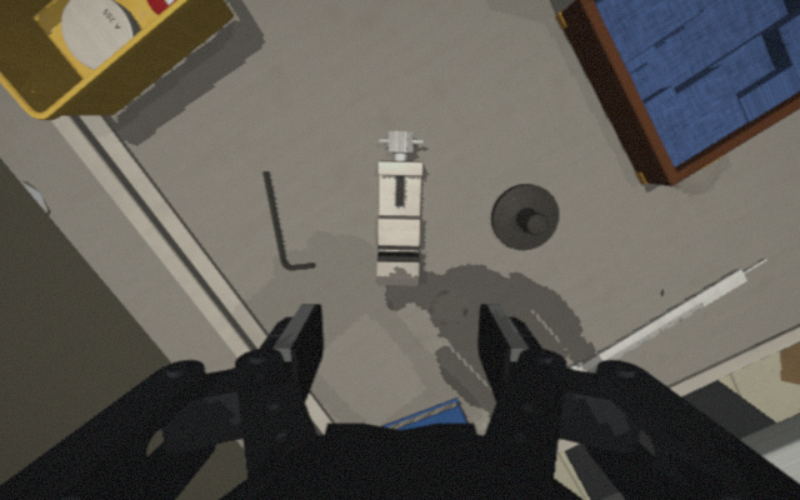

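Run:
```python
from h import *
s=st();print(goto([.5502,.1385,.06],-.545,s),goto([.5502,.1385,.0135],-.545,s))
```

```text
(array([0.  , 0.03, 0.05]), array([ 0.02, -0.09,  2.59])) (array([0.  , 0.03, 0.05]), array([ 0.02, -0.09,  3.52]))
```

Emit:
{"fn": "apply_moves", "kwargs": {"fingers": [0.7,0.7,0.7,0.7,0.7,0.7,0.7], "travel": [[0.02,-0.09,0.4],[0,0,0.6],[0,0,0.6],[0,0,0.6],[0,0,0.39],[0,0,0],[0,0,0]], "rotation": [[0,0.03,0.05],[0,0,0],[0,0,0],[0,0,0],[0,0,0],[0,0,0],[0,0,0]]}}

```text
time: 11.9
tool_pos: [0.551, 0.137, 0.0602]
tcp_rot: [3.023, -0.851, -0.0]
wrist_force: [-0.1, 0.1, -0.1]
width: 0.701
grip_force: 0.0
```

Run:
```python
from h import *
s=st();print(s['tool_pos'],goto([.5502,.1385,.0135],-.545,s))
c=read_camera("wrist");cv2.imwrite("pics/f.png",cv2.resize(c["image"][150:400,120:520],(800,500))[:,:,::-1])
```

```text
[0.55100314 0.13696445 0.06023242] (array([ 0.01,  0.  , -0.04]), array([-0.03, -0.02,  0.93]))
```

View pics/f.png

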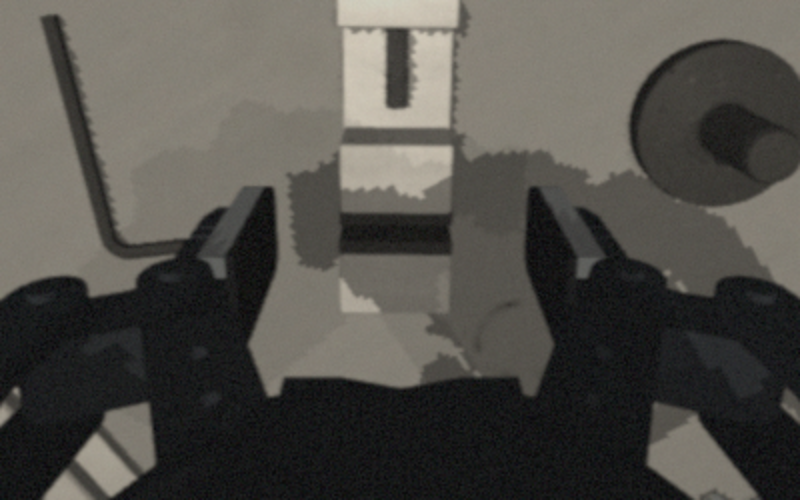

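Emit:
{"fn": "apply_moves", "kwargs": {"fingers": [0.7,0.7,0.7,0.7,0.4,0.38,0.35,0.3,0.3,0.3,0.3,0.3], "travel": [[-0.03,-0.02,0.4],[0,0,0.35],[0,0,0.18],[0,0,0],[0,0,0],[0,0,0],[0,0,0],[0,0,0],[0,0,0],[0,0,0],[0,0,0],[0,0,0]], "rotation": [[0,0,-0.04],[0,0,0],[0,0,0],[0,0,0],[0,0,0],[0,0,0],[0,0,0],[0,0,0],[0,0,0],[0,0,0],[0,0,0],[0,0,0]], "newtons": 90}}

```text
time: 13.15
tool_pos: [0.5514, 0.1396, 0.0156]
tcp_rot: [3.026, -0.842, 0.003]
wrist_force: [-1.4, -2.6, 5.8]
width: 0.362
grip_force: 90.0
```

Emit:
{"fn": "apply_moves", "kwargs": {"fingers": [0.3,0.3,0.3,0.3], "travel": [[0,0,-0.1],[0,0,-0.2],[0,0,-0.3],[0,0,0]], "rotation": [[0,0,0],[0,0,0],[0,0,0],[0,0,0]]}}

```text
time: 13.55
tool_pos: [0.5526, 0.1406, 0.0464]
tcp_rot: [-3.025, 0.842, -0.007]
wrist_force: [1.2, 0.6, -6.3]
width: 0.362
grip_force: 90.2
```

Run:
```python
from h import *
np.set_printoptions(precision=4,suppress=True)
s=st();print(s['tool_pos'],s['tcp_rot'],s['wrist_force'],s['torque'],s['width'],s['q'])
c=read_camera("wrist");S=read_camera("scene")
cv2.imwrite("pics/g.png",np.hstack([cv2.resize(c["image"][130:400,180:460],(500,482)),cv2.resize(S["image"][150:250,230:310],(300,482)[:1]+(482,))])[:,:,::-1])
```

```text
[0.5526 0.1406 0.0464] [-3.0249  0.8417 -0.0068] [ 1.2218  0.6045 -6.2722] [ 0.0283 -0.1439 -0.0704] 0.3621008908765307 [ 0.2057  0.2489  1.9948 -0.0006  0.8933  2.3197]
```

View pics/g.png

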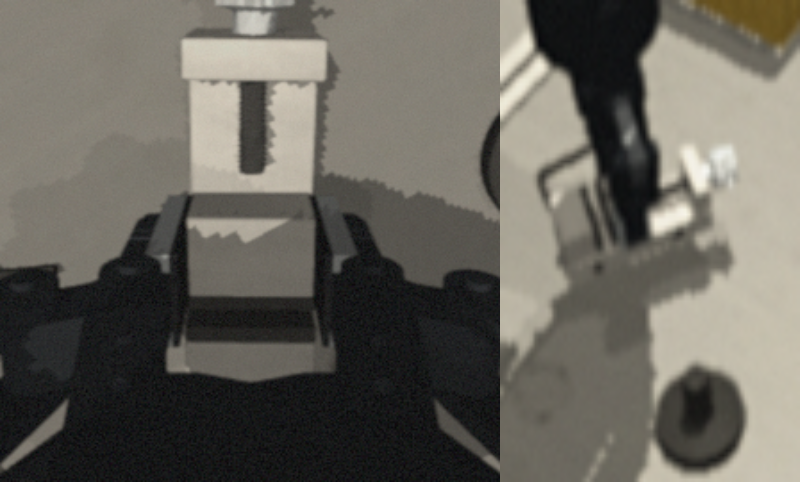

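Run:
```python
from h import *
from scipy.optimize import least_squares
np.set_printoptions(precision=4,suppress=True)
c=read_camera("wrist");s=st();p=s['tool_pos'];Rt=s['R'];zb=p[2]-.0156
px=lambda u,v:(180+u/1.7857,130+v/1.7852)
obs=[((182,38),(-38,-17,31)),((327,40),(-38,17,31)),((183,80),(-28,-17,31)),((327,80),(-28,17,31)),((187,297),(27,-16,34)),((315,297),(27,16,34)),((187,341),(40,-17,34)),((315,341),(40,17,34))]
def w(a,l):
    th=np.arctan2(Rt[1,0],Rt[0,0])+np.pi+a[2]; l=np.array(l)/1e3
    o=p[:2]+Rt[:2,0]*a[0]+Rt[:2,1]*a[1]
    return [o[0]+np.cos(th)*l[0]-np.sin(th)*l[1],o[1]+np.sin(th)*l[0]+np.cos(th)*l[1],zb+l[2]]
f=lambda a:np.array([(proj(c,w(a,l))-px(*u)) for u,l in obs])
r=least_squares(lambda a:f(a).ravel(),[.016,0,0],loss='soft_l1',f_scale=.5);print(r.x,f(r.x).round(1).tolist())
g=lambda l:((proj(c,w(r.x,l))-[180,130])*1.786).round(0)
print(g((5,0,34)),g((5,0,14)),g((60,0,34)))
```

```text
[ 0.0157 -0.0002 -0.0092] [[-1.1, -1.1], [1.3, -1.4], [-1.2, -0.3], [0.2, 0.6], [0.7, -0.0], [-0.1, 0.7], [-1.0, 0.3], [1.0, 1.0]]
[253. 217.] [252. 188.] [250. 407.]
```

Emit:
{"fn": "apply_moves", "kwargs": {"fingers": [0.3,0.3,0.3,0.3,0.3,0.3,0.3,0.3,0.3,0.3,0.3,0.3], "travel": [[0,0,-0.4],[0,0,-0.7],[0,0,-0.7],[0,0,-0.7],[0,0,0],[0,0,0],[0,0,0],[0,0,0],[0,0,0],[0,0,0],[0,0,0],[0,0,0]], "rotation": [[0,0,0],[0,0,0],[0,0,0],[0,0,0],[0,0,-0.5],[0,0,-0.9],[0,0,-0.9],[0,0,-0.9],[0,0,-0.9],[0,0,-0.9],[0,0,-0.9],[0,0,-0.9]]}}

```text
time: 14.9
tool_pos: [0.5496, 0.14, 0.1674]
tcp_rot: [3.129, 0.272, -0.004]
wrist_force: [-0.5, 0.3, -7.8]
width: 0.362
grip_force: 91.1
```

Emit:
{"fn": "apply_moves", "kwargs": {"fingers": [0.3,0.3,0.3,0.3,0.3,0.3,0.3,0.3,0.3,0.3,0.3,0.3], "travel": [[0,0,0],[0,0,0],[0,0,0],[0,0,0],[0,0,0],[0,0,0],[0,0,0],[0,0,0],[0,0,0],[0,0,0],[0,0,0],[0,0,0]], "rotation": [[0,0,-0.9],[0,0,-0.9],[0,0,-0.9],[0,0,-0.9],[0,0,-0.9],[0,0,-0.9],[0,0,-0.9],[0,0,-0.9],[0,0,-0.9],[0,0,-0.9],[0,0,-0.9],[0,0,-0.9]]}}

```text
time: 16.1
tool_pos: [0.5496, 0.1399, 0.1674]
tcp_rot: [-2.497, -1.906, 0.004]
wrist_force: [0.2, -0.3, -6.9]
width: 0.359
grip_force: 91.1
```

Run:
```python
from h import *
s=st();print(s['q'],s['tool_pos'],s['tcp_rot'],s['width'],goto(c2w([0,14.3,150]),CASE[2]+np.pi/2,s),s['time'])
```

```text
[ 2.05774439e-01  1.11912185e-01  1.90483113e+00 -6.92943866e-04
  1.12723211e+00  4.72643855e-01] [0.54957811 0.13992714 0.16742598] [-2.49657843 -1.90624532  0.00379987] 0.359251400920819 (array([-0.02,  0.01, -3.05]), array([-5.6 , -0.15,  0.35])) 16.1
```

Emit:
{"fn": "apply_moves", "kwargs": {"fingers": [0.3,0.3,0.3,0.3,0.3,0.3,0.3,0.3,0.3,0.3,0.3,0.3], "travel": [[0,0,0],[0,0,0],[0,0,0],[0,0,0],[-0.5,-0.02,0],[-0.8,-0.02,0],[-0.9,-0.02,0],[-0.9,-0.02,0],[-0.9,-0.02,0],[-0.9,-0.02,0.1],[-0.7,-0.03,0.1],[0,0,0]], "rotation": [[0,0,-0.8],[0,0,-0.8],[0,0,-0.8],[0,0,-0.65],[0,0,0],[0,0,0],[0,0,0],[0,0,0],[0,0,0],[0,0,0],[0,0,0],[0,0,0]]}}

```text
time: 17.3
tool_pos: [0.5554, -0.1443, 0.1571]
tcp_rot: [-2.171, -2.27, 0.005]
wrist_force: [-1.4, 0.3, -7.4]
width: 0.362
grip_force: 90.7
```

Run:
```python
from h import *
s=st();print(s['q'],s['tool_pos'],goto(c2w([0,14.3,150]),CASE[2]+np.pi/2,s),s['time'])
c=read_camera("wrist");T=read_camera("top");S=read_camera("scene")
o=np.zeros((600,800,3),np.uint8)
o[:400,:640]=c["image"];o[400:600,:400]=cv2.resize(T["image"][190:300,320:460],(400,200)[:1]+(200,)) if 0 else cv2.resize(T["image"][200:300,320:440+80],(400,200));o[400:600,400:]=cv2.resize(S["image"][210:310,290:490],(400,200))
cv2.imwrite("pics/i.png",o[:,:,::-1])
for l in[(-75,105,40),(-75,-105,40),(-67,97,40),(-19.5,70,30),(19.5,70,30),(19.5,-32,30),(-12.5,92,30),(12.5,92,30),(10,-42,51)]: print(l,proj(c,c2w(l)).round(1),((proj(T,c2w(l))-[320,200])*2+[0,400]).round(1))
```

```text
[-0.29583616  0.13346156  1.90089608 -0.00338451  1.10897978 -0.33885576] [ 0.5553897  -0.14434212  0.15712814] (array([-0.03,  0.02, -0.08]), array([0.08, 0.04, 0.14])) 17.3
(-75, 105, 40) [226.1  82. ] [ 34.5 570.5]
(-75, -105, 40) [244.8 316.1] [230.  570.5]
(-67, 97, 40) [237.1  92.7] [ 41.9 563. ]
(-19.5, 70, 30) [299.  127.3] [ 65.6 519.8]
(19.5, 70, 30) [345.4 127. ] [ 65.1 484.4]
(19.5, -32, 30) [343.8 240.4] [157.6 484.5]
(-12.5, 92, 30) [306.9  99.7] [ 45.4 513.4]
(12.5, 92, 30) [337.3  99.5] [ 45.2 490.7]
(10, -42, 51) [334.4 260.3] [170.4 490.5]
```

View pics/i.png

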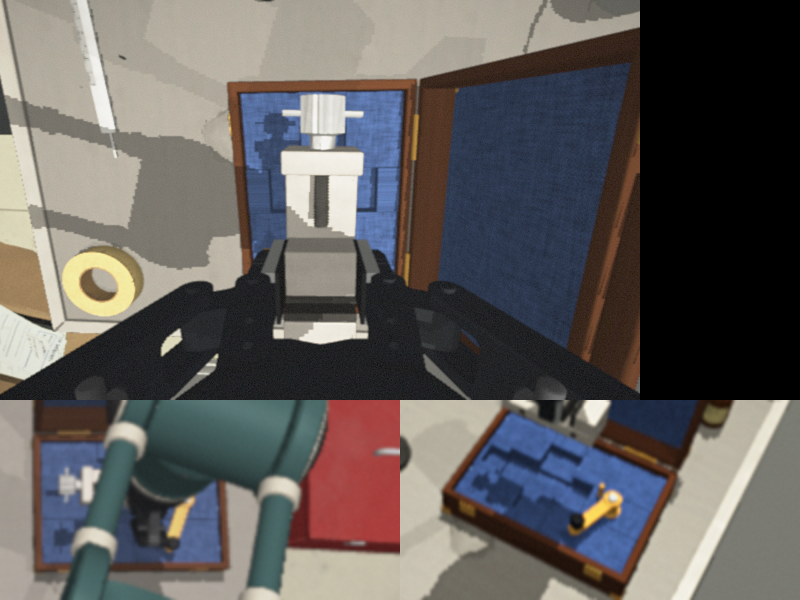

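```bash
cat > edge.py <<'E'
from h import *
c=read_camera("wrist");im=cv2.GaussianBlur(c["image"].astype(float),(3,3),0)
wood=im[:,:,0]-im[:,:,2] # R-B : bench~small, wood +, felt -
for v in(100,115,130,140): print(v,[int(x) for x in wood[v,224:256]],[int(x) for x in wood[v,396:420]])
for u in(260,275,370,385): print(u,[int(x) for x in wood[74:104,u]])
for x in(-75,-67,67,75):
    print(x,[ (proj(c,c2w([x,y,40]))).round(1).tolist() for y in(95,70,45)])
for y in(105,97): print(y,[ (proj(c,c2w([x,y,40]))).round(1).tolist() for x in(-50,50)])
E
python3 edge.py
```

```text
100 [20, 20, 21, 27, 41, 57, 64, 66, 68, 70, 70, 66, 56, 42, 29, 11, -17, -43, -55, -57, -57, -57, -57, -55, -52, -47, -43, -42, -42, -44, -47, -52] [-71, -71, -68, -61, -50, -34, -12, 9, 24, 37, 51, 59, 58, 51, 46, 46, 47, 44, 34, 22, 16, 19, 26, 29]
115 [20, 20, 20, 19, 24, 38, 53, 60, 62, 62, 63, 64, 63, 57, 47, 32, 6, -26, -55, -69, -71, -70, -72, -73, -74, -74, -73, -73, -73, -71, -70, -69] [-80, -73, -62, -53, -43, -24, 1, 23, 38, 51, 62, 68, 68, 60, 49, 42, 39, 31, 22, 18, 20, 25, 28, 32]
130 [21, 21, 21, 23, 35, 61, 79, 75, 65, 63, 64, 65, 63, 61, 56, 48, 35, 13, -18, -52, -73, -78, -76, -74, -73, -72, -73, -75, -75, -74, -73, -73] [-80, -75, -66, -51, -28, 0, 22, 36, 50, 61, 67, 61, 50, 44, 48, 61, 82, 99, 108, 104, 82, 52, 35, 36]
140 [22, 21, 21, 22, 27, 44, 69, 82, 75, 66, 63, 64, 65, 66, 63, 55, 43, 29, 6, -26, -55, -70, -72, -72, -71, -70, -70, -72, -74, -74, -72, -70] [-76, -67, -53, -33, -7, 15, 29, 43, 58, 65, 61, 51, 44, 45, 54, 73, 93, 108, 111, 96, 63, 36, 33, 39]
260 [21, 21, 21, 21, 19, 18, 18, 19, 20, 20, 20, 20, 22, 26, 41, 60, 67, 68, 68, 68, 69, 69, 66, 51, 18, -26, -60, -76, -79, -76]
275 [18, 18, 18, 18, 18, 18, 18, 19, 19, 18, 18, 18, 18, 25, 44, 62, 68, 68, 68, 68, 68, 68, 65, 49, 8, -38, -65, -73, -74, -75]
370 [22, 22, 22, 22, 21, 20, 21, 20, 20, 20, 19, 20, 30, 54, 73, 79, 78, 78, 79, 80, 77, 70, 50, 8, -39, -68, -77, -78, -79, -79]
385 [20, 20, 20, 20, 20, 20, 20, 21, 21, 20, 20, 22, 36, 59, 75, 78, 79, 79, 79, 79, 78, 69, 41, -9, -54, -73, -76, -76, -76, -77]
-75 [[227.3, 101.9], [229.7, 134.0], [232.1, 164.6]]
-67 [[237.3, 101.9], [239.5, 134.0], [241.6, 164.5]]
67 [[405.7, 101.2], [403.7, 133.4], [401.7, 164.0]]
75 [[415.8, 101.2], [413.5, 133.4], [411.3, 164.0]]
105 [[257.9, 88.4], [384.9, 87.9]]
97 [[258.5, 99.1], [384.4, 98.6]]
```

Run:
```python
from h import *
from scipy.optimize import least_squares
c=read_camera("wrist");cx=CASE
L=[]
# (axis 'u' at row v | 'v' at col u, observed, line in case frame)
for v,a,b in((100,239.6,402.3),(115,240.4,401.8),(130,241.6,400.8),(140,242.4,400.1)):
    L+=[((a,v),('x',-67,30)),((b,v),('x',67,30))]
L+=[((228.5,100),('x',-75,40)),((229.4,115),('x',-75,40))]
for u,a,b in((260,88.3,98.5),(275,88.1,98.2),(370,86.9,97.2),(385,86.6,96.9)):
    L+=[((u,a),('y',105,40)),((u,b),('y',97,30))]
def f(p):
    r=[]
    for uv,(k,val,z) in L:
        P=onz(c,uv,z/1e3);d=P-[p[0],p[1],0];co,si=np.cos(p[2]),np.sin(p[2])
        l=[co*d[0]+si*d[1],-si*d[0]+co*d[1]]
        r.append(l[0 if k=='x' else 1]*1e3-val)
    return np.array(r)
r=least_squares(f,cx);print(r.x.round(4),f(r.x).round(1))
s=st();print(s['R'].round(3).tolist())
import h;h.CASE=tuple(r.x)
print(goto(c2w([0,14.3,60]),r.x[2]+np.pi/2,s),goto(c2w([0,14.3,25.6]),r.x[2]+np.pi/2,s))
```

```text
[ 0.5585 -0.1528  0.0601] [-0.4 -0.1 -0.7  0.2 -0.6  0.1 -0.5 -0.1  1.2  0.9 -0.6  0.4 -0.6  0.5
 -0.5  0.5 -0.4  0.6]
[[-0.05, 0.999, -0.001], [0.999, 0.05, 0.0], [0.0, -0.001, -1.0]]
(array([-0.01, -0.  , -0.1 ]), array([0.  , 0.02, 1.97])) (array([-0.01, -0.  , -0.1 ]), array([0.  , 0.02, 2.66]))
```

Emit:
{"fn": "apply_moves", "kwargs": {"fingers": [0.3,0.3,0.3,0.3,0.3,0.3,0.3], "travel": [[0,0.02,0.2],[0,0,0.4],[0,0,0.5],[0,0,0.5],[0,0,0.3],[0,0,0],[0,0,0]], "rotation": [[0,0,-0.13],[0,0,0],[0,0,0],[0,0,0],[0,0,0],[0,0,0],[0,0,0]]}}

```text
time: 18.25
tool_pos: [0.5579, -0.1395, 0.0639]
tcp_rot: [2.15, 2.291, -0.001]
wrist_force: [0.2, 0.3, -6.6]
width: 0.362
grip_force: 90.8
```

```bash
sed -i 's/^CASE=.*/CASE=(.5585,-.1530,.0595)/' h.py
python3 - <<'E'
from h import *
s=st();print(s['tool_pos'],s['wrist_force'],goto(c2w([0,14.3,25.6]),CASE[2]+np.pi/2,s),w2c(s['tool_pos']))
c=read_camera("wrist")
cv2.imwrite("pics/j.png",cv2.resize(c["image"][60:340,200:440],(600,600)[:1]+(600,))[:,:,::-1])
for l in[(-19.5,70,30),(19.5,70,30),(-12.5,92,30),(12.5,92,30),(-48,34,30),(48,34,30),(-67,97,30),(67,97,30)]: print(l,((proj(c,c2w(l))-[200,60])*[2.5,2.143]).round(0))
E
```

```text
[ 0.55790622 -0.13950773  0.06385328] [ 0.24817451  0.27269586 -6.64359293] (array([-0.  ,  0.  ,  0.04]), array([ 0.02, -0.  ,  0.77])) [ 0.20958502 13.50370389 63.85327844]
(-19.5, 70, 30) [212. 166.]
(19.5, 70, 30) [388. 166.]
(-12.5, 92, 30) [243.  76.]
(12.5, 92, 30) [359.  76.]
(-48, 34, 30) [ 94. 300.]
(48, 34, 30) [505. 302.]
(-67, 97, 30) [-14.  53.]
(67, 97, 30) [616.  56.]
```

View pics/j.png

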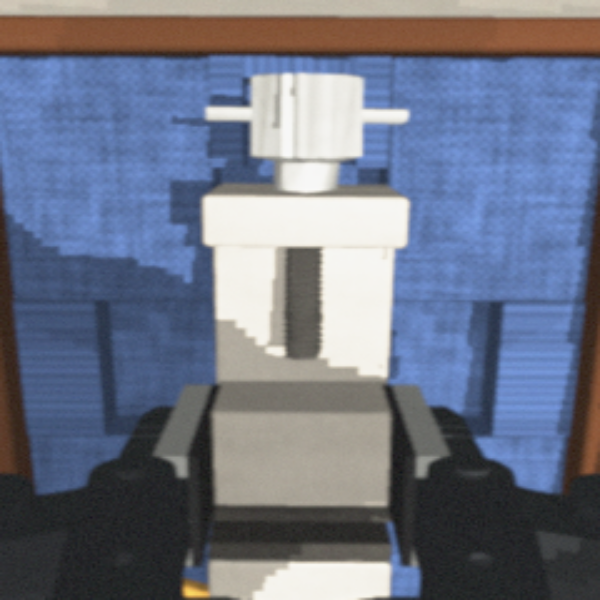

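Emit:
{"fn": "apply_moves", "kwargs": {"fingers": [0.3,0.3,0.3,0.3,0.3], "travel": [[0.02,-0.016,0.1],[0,0,0.15],[0,0,0.15],[0,0,0.1],[0,0,0]], "rotation": [[0,0,0.02],[0,0,0],[0,0,0],[0,0,0],[0,0,0]]}}

```text
time: 18.8
tool_pos: [0.5556, -0.1387, 0.0374]
tcp_rot: [-2.152, -2.286, 0.003]
wrist_force: [-0.5, 0.3, -8.0]
width: 0.363
grip_force: 90.9
```

Emit:
{"fn": "apply_moves", "kwargs": {"fingers": [0.3,0.3,0.3,0.3,0.3], "travel": [[0,0,0],[0,0,0.06],[0,0,0.06],[0,0,0.06],[0,0,0]], "rotation": [[0,0,0],[0,0,0],[0,0,0],[0,0,0],[0,0,0]]}}

```text
time: 19.3
tool_pos: [0.5563, -0.1389, 0.0292]
tcp_rot: [-2.153, -2.287, 0.002]
wrist_force: [0.5, -0.6, -6.8]
width: 0.362
grip_force: 90.9
```

Emit:
{"fn": "apply_moves", "kwargs": {"fingers": [0.3,0.3,0.3,0.3,0.3], "travel": [[0,0,0.03],[0,0,0.03],[0,0,0.02],[0,0,0],[0,0,0]], "rotation": [[0,0,0],[0,0,0],[0,0,0],[0,0,0],[0,0,0]]}}

```text
time: 19.8
tool_pos: [0.5568, -0.139, 0.0258]
tcp_rot: [2.153, 2.287, -0.001]
wrist_force: [-0.3, 0.0, -6.9]
width: 0.36
grip_force: 91.2
```

Emit:
{"fn": "apply_moves", "kwargs": {"fingers": [0.3,0.3,0.3,0.3], "travel": [[0,0,0.02],[0,0,0.02],[0,0,0],[0,0,0]], "rotation": [[0,0,0],[0,0,0],[0,0,0],[0,0,0]]}}

```text
time: 20.2
tool_pos: [0.5569, -0.1391, 0.0256]
tcp_rot: [2.153, 2.287, -0.001]
wrist_force: [-5.0, 0.5, 5.4]
width: 0.362
grip_force: 92.7
```

Emit:
{"fn": "apply_moves", "kwargs": {"fingers": [0.4,0.45,0.5,0.55,0.55,0.55,0.55], "travel": [[0,0,0],[0,0,0],[0,0,0],[0,0,0],[0,0,0],[0,0,0],[0,0,0]], "rotation": [[0,0,0],[0,0,0],[0,0,0],[0,0,0],[0,0,0],[0,0,0],[0,0,0]]}}

```text
time: 20.9
tool_pos: [0.5568, -0.139, 0.0237]
tcp_rot: [2.153, 2.287, -0.001]
wrist_force: [0.0, 0.1, -1.2]
width: 0.549
grip_force: 0.0
```

Emit:
{"fn": "apply_moves", "kwargs": {"fingers": [0.55,0.55,0.55,0.55,0.55,0.55], "travel": [[0,0,-0.2],[0,0,-0.4],[0,0,-0.6],[0,0,-0.7],[0,0,-0.6],[0,0,0]], "rotation": [[0,0,0],[0,0,0],[0,0,0],[0,0,0],[0,0,0],[0,0,0]]}}

```text
time: 21.5
tool_pos: [0.5608, -0.1401, 0.1555]
tcp_rot: [2.146, 2.28, 0.007]
wrist_force: [0.2, 0.2, -0.1]
width: 0.548
grip_force: 0.0
```

Run:
```python
from h import *
s=st();print(s['tool_pos'],s['wrist_force'],w2c(s['tool_pos']))
c=read_camera("wrist");w=regions_of("wrist","vice")[:1];print([(x['p'],x['bbox']) for x in w])
for n in("wrist","scene","top"):
    k=read_camera(n) if n!="wrist" else c
    for q,z in(("vice",.010),("clip_knob",.059),("clip_pivot",.046)): print(n,q,[(x['p'],np.round(x['location']),w2c(onz(k,x['location'],z)).round(1)) for x in tip_of(n,q)[:1]])
cv2.imwrite("pics/k_full.png",c["image"][:,:,::-1])
pr=lambda l:proj(c,c2w(l)).round(1).tolist()
print('endwall',pr((-17,68,41)),pr((17,68,41)),'fixedjaw',pr((-17,-30,44)),pr((17,-30,44)),'mj',pr((-16,25,44)),pr((-16,3,44)))
cv2.imwrite("pics/k.png",cv2.resize(c["image"][60:360,180:500],(800,600)[:1]+(600,))[:,:,::-1])
```

```text
[ 0.56079638 -0.14009676  0.15546059] [ 0.17977198  0.17712303 -0.09102862] [  3.05960911  12.74385195 155.46059482]
[(0.57, [294.5, 107.2, 40.1, 139.0])]
wrist vice [(0.66, array([314., 175.]), array([-0.9, 28.7, 10. ]))]
wrist clip_knob []
wrist clip_pivot [(0.84, array([317., 275.]), array([  1.1, -55.4,  46. ]))]
scene vice [(0.78, array([353., 251.]), array([-1.9, 37.1, 10. ]))]
scene clip_knob [(0.49, array([380., 269.]), array([-44.1, -41.4,  59. ]))]
scene clip_pivot [(0.46, array([394., 262.]), array([ -6.6, -57. ,  46. ]))]
top vice [(0.6, array([372., 248.]), array([ 7.7, 24.3, 10. ]))]
top clip_knob [(0.59, array([406., 271.]), array([-48.2, -41.9,  59. ]))]
top clip_pivot [(0.74, array([411., 244.]), array([ 11.4, -56.8,  46. ]))]
endwall [293.9, 133.1] [336.2, 133.1] fixedjaw [295.9, 247.6] [334.6, 247.6] mj [295.9, 186.2] [296.4, 211.6]
```

View pics/k.png

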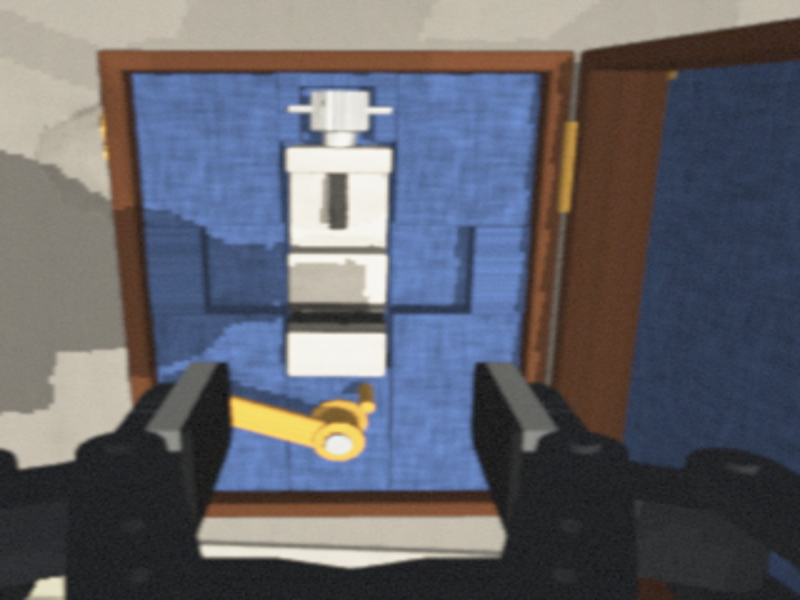

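Run:
```python
from h import *
s=st();y=CASE[2]+np.radians(161)
print(goto(c2w([-49,-41,95]),y,s),goto(c2w([-49,-41,52]),y,s))
```

```text
(array([-1.000e-02, -0.000e+00, -1.182e+01]), array([ 0.55, -1.36,  1.07])) (array([-1.000e-02, -0.000e+00, -1.182e+01]), array([ 0.55, -1.36,  1.93]))
```

Emit:
{"fn": "apply_moves", "kwargs": {"fingers": [0.45,0.45,0.45,0.45,0.45,0.45,0.45,0.45,0.45,0.45,0.45,0.45], "travel": [[0,0,0],[0,0,0],[0,0,0],[0,0,0],[0,0,0],[0,0,0],[0,0,0],[0,0,0],[0,0,0],[0,0,0],[0,0,0],[0,0,0]], "rotation": [[0,0,-0.98],[0,0,-0.98],[0,0,-0.98],[0,0,-0.98],[0,0,-0.98],[0,0,-0.98],[0,0,-0.98],[0,0,-0.98],[0,0,-0.98],[0,0,-0.98],[0,0,-0.98],[0,0,-0.98]]}}

```text
time: 23.35
tool_pos: [0.5568, -0.1389, 0.1488]
tcp_rot: [-0.43, -3.112, 0.001]
wrist_force: [0.1, 0.2, 0.2]
width: 0.45
grip_force: 0.0
```

Emit:
{"fn": "apply_moves", "kwargs": {"fingers": [0.45,0.45,0.45,0.45,0.45,0.45], "travel": [[0.14,-0.34,0.27],[0.14,-0.34,0.27],[0.14,-0.34,0.27],[0.13,-0.34,0.26],[0,0,0],[0,0,0]], "rotation": [[0,0,0],[0,0,0],[0,0,0],[0,0,0],[0,0,0],[0,0,0]]}}

```text
time: 23.95
tool_pos: [0.5116, -0.1968, 0.0953]
tcp_rot: [-0.438, -3.111, 0.0]
wrist_force: [0.5, -0.5, 0.6]
width: 0.451
grip_force: 0.0
```

Run:
```python
from h import *
s=st();print(s['tool_pos'],s['q'].round(2),w2c(s['tool_pos']),goto(c2w([-49,-41,52]),CASE[2]+np.radians(161),s))
for n in("wrist","scene","top"):
    k=read_camera(n)
    for q,z in(("clip_knob",.059),("clip_pivot",.046)): print(n,q,[(x['p'],np.round(x['location']),w2c(onz(k,x['location'],z)).round(1)) for x in tip_of(n,q)[:1]])
k=read_camera("wrist");im=k["image"].astype(int)
print(proj(k,c2w([-49,-41,67])),proj(k,c2w([-49,-41,51])),proj(k,c2w([0,-58,51])))
m=((im[:,:,0]-im[:,:,2])>70)&(im[:,:,0]>150);vs,us=np.nonzero(m);
# brass pixels -> case frame at z 51, angle about pivot
P=np.array([w2c(onz(k,(u,v),.051)) for u,v in zip(us,vs)]);d=P[:,:2]-[0,-58]
r=np.hypot(*d.T);sel=(r>20)&(r<45)&(d[:,0]<0);print(sel.sum(),np.degrees(np.median(np.arctan2(d[sel,1],-d[sel,0]))),d[sel].min(0),d[sel].max(0))
```

```text
[ 0.51156789 -0.19678475  0.09525794] [-0.41  0.15  2.01 -0.    0.98 -1.7 ] [-49.45271675 -40.91645249  95.25793713] (array([-0.  , -0.  , -0.08]), array([-0.01,  0.  ,  0.87]))
wrist clip_knob [(0.66, array([319., 230.]), array([-50.3, -41.1,  59. ]))]
wrist clip_pivot [(0.63, array([320., 294.]), array([ -1.9, -57.4,  46. ]))]
scene clip_knob [(0.42, array([381., 271.]), array([-47.5, -46. ,  59. ]))]
scene clip_pivot [(0.62, array([394., 263.]), array([ -7.5, -58.9,  46. ]))]
top clip_knob [(0.48, array([386., 216.]), array([71.4, -2. , 59. ]))]
top clip_pivot []
[318.87548326 236.12269182] [318.98462703 227.05157361] [319.28141185 299.47439248]
571 20.342011181622507 [-41.11273499   1.37375803] [-15.82821888  20.09717799]
```

Emit:
{"fn": "apply_moves", "kwargs": {"fingers": [0.45,0.45,0.45,0.45,0.45,0.22,0.22,0.22,0.22], "travel": [[0,0,0.2],[0,0,0.2],[0,0,0.22],[0,0,0.2],[0,0,0],[0,0,0],[0,0,0],[0,0,0],[0,0,0]], "rotation": [[0,0,0],[0,0,0],[0,0,0],[0,0,0],[0,0,0],[0,0,0],[0,0,0],[0,0,0],[0,0,0]], "newtons": 20}}

```text
time: 25.35
tool_pos: [0.5121, -0.197, 0.0549]
tcp_rot: [0.437, 3.11, -0.001]
wrist_force: [-0.0, 0.3, -0.5]
width: 0.22
grip_force: 0.0
```

Now sweep along the arc.

Emit:
{"fn": "apply_moves", "kwargs": {"fingers": [0.22,0.22,0.22,0.22,0.22,0.22,0.22], "travel": [[-0.006,0.109,0],[-0.006,0.109,0],[-0.006,0.109,0],[-0.006,0.109,0],[-0.006,0.109,0],[-0.006,0.109,0],[0,0,0]], "rotation": [[0,0,1],[0,0,1],[0,0,1],[0,0,1],[0,0,1],[0,0,1],[0,0,0]]}}

```text
time: 26.05
tool_pos: [0.5304, -0.1699, 0.0548]
tcp_rot: [1.376, 2.823, -0.001]
wrist_force: [0.6, 0.1, -0.3]
width: 0.221
grip_force: 0.0
```

```bash
cat > clip.py <<'E'
from h import *
s=st();p=w2c(s['tool_pos']);d=p[:2]-[0,-58];t=s['R'][:2,1];print(p.round(1),'r',np.hypot(*d),'phi',np.degrees(np.arctan2(d[1],-d[0])),'tooly',np.degrees(np.arctan2(t[1],t[0])-CASE[2]),s['wrist_force'].round(1),s['time'])
for n in("wrist","scene","top"):
    k=read_camera(n)
    print(n,[(x['p'],w2c(onz(k,x['location'],.059)).round(1)) for x in tip_of(n,"clip_knob")[:1]])
E
python3 clip.py
```

```text
[-29.1 -15.2  54.8] r 51.74445569653122 phi 55.78823604214394 tooly 34.628395280857454 [ 0.6  0.1 -0.3] 26.05
wrist [(0.64, array([-30.7, -14.3,  59. ]))]
scene []
top [(0.18, array([149.5, -17.3,  59. ]))]
```

Emit:
{"fn": "apply_moves", "kwargs": {"fingers": [0.22,0.22,0.22,0.22,0.22,0.22,0.22,0.22], "travel": [[-0.006,0.109,0],[-0.006,0.109,0],[-0.006,0.109,0],[-0.006,0.109,0],[-0.006,0.109,0],[-0.006,0.109,0],[0,0.03,0],[0,0,0]], "rotation": [[0,0,1],[0,0,1],[0,0,1],[0,0,1],[0,0,1],[0,0,0.8],[0,0,0],[0,0,0]]}}

```text
time: 27.15
tool_pos: [0.5606, -0.1589, 0.0541]
tcp_rot: [-2.155, -2.284, 0.002]
wrist_force: [-2.5, 1.5, 2.1]
width: 0.215
grip_force: 1.4
```

```bash
python3 clip.py
```

```text
[ 1.8 -6.1 54.1] r 51.97655306639241 phi 91.95183848556701 tooly -0.05494555023889292 [-2.5  1.5  2.1] 27.15
wrist [(0.95, array([-0. , -5.4, 59. ]))]
scene [(0.6, array([  2.3, -11.7,  59. ]))]
top []
```

Emit:
{"fn": "apply_moves", "kwargs": {"fingers": [0.22,0.22,0.22,0.22,0.22], "travel": [[0,0.02,0],[0,0.02,0],[0,0.02,0],[0,0,0],[0,0,0]], "rotation": [[0,0,0],[0,0,0],[0,0,0],[0,0,0],[0,0,0]]}}

```text
time: 27.95
tool_pos: [0.5611, -0.1588, 0.0538]
tcp_rot: [-2.154, -2.28, 0.008]
wrist_force: [-11.7, -0.1, 7.3]
width: 0.218
grip_force: 5.7
```

Emit:
{"fn": "apply_moves", "kwargs": {"fingers": [0.22,0.22,0.4,0.4,0.4,0.4,0.4,0.4,0.4,0.4], "travel": [[0,-0.04,0],[0,-0.04,0],[0,0,0],[0,0,0],[0,0,0],[0,0,-0.2],[0,0,-0.5],[0,0,-0.8],[0,0,-0.8],[0,0,-0.5]], "rotation": [[0,0,0],[0,0,0],[0,0,0],[0,0,0],[0,0,0],[0,0,0],[0,0,0],[0,0,0],[0,0,0],[0,0,0]]}}

```text
time: 28.95
tool_pos: [0.5624, -0.1596, 0.199]
tcp_rot: [2.154, 2.279, 0.003]
wrist_force: [0.8, 0.2, 0.5]
width: 0.399
grip_force: 0.0
```

Emit:
{"fn": "apply_moves", "kwargs": {"fingers": [0.4,0.4,0.4,0.4], "travel": [[0.5,-0.5,0],[0.5,-0.5,0],[0,0,0],[0,0,0]], "rotation": [[0,0,0],[0,0,0],[0,0,0],[0,0,0]]}}

```text
time: 29.35
tool_pos: [0.5081, -0.1117, 0.1953]
tcp_rot: [2.155, 2.282, 0.001]
wrist_force: [0.2, 0.0, -0.0]
width: 0.402
grip_force: 0.0
```

```bash
cat clip.py > z.py
cat >> z.py <<'E'
k=read_camera("wrist");im=k["image"].astype(int)
m=((im[:,:,0]-im[:,:,2])>70)&(im[:,:,0]>150);vs,us=np.nonzero(m)
P=np.array([w2c(onz(k,(u,v),.051)) for u,v in zip(us,vs)]);d=P[:,:2]-[0,-58]
r=np.hypot(*d.T);sel=(r>18)&(r<42)&(d[:,1]>0);print(sel.sum(),np.degrees(np.median(np.arctan2(d[sel,1],-d[sel,0]))))
T=read_camera("top");print([(x['p'],x['location']) for x in tip_of("top","lid_rail")[:1]])
for n in("top","wrist","scene"):
    k=read_camera(n)
    for q in("vice","anvil","hex_key"): print(n,q,[(x['p'],np.array(onz(k,x['location'],.01 if q=="vice" else 0)).round(3), w2c(onz(k,x['location'],.01)).round(0)) for x in tip_of(n,q)[:1]])
E
python3 z.py
```

```text
[-47.9  44.2 195.3] r 112.86537159718594 phi 64.89631529808824 tooly -0.13515251695450792 [ 0.2  0.  -0. ] 29.35
wrist [(0.61, array([67.9,  9.4, 59. ]))]
scene [(0.71, array([ 6.3, -5. , 59. ]))]
top []
0 nan
[(0.58, [393.4, 179.0])]
top vice []
top anvil [(0.65, array([0.499, 0.048, 0.   ]), array([-49., 203.,  10.]))]
top hex_key [(0.68, array([0.611, 0.218, 0.   ]), array([ 72., 366.,  10.]))]
wrist vice [(0.64, array([ 0.553, -0.124,  0.01 ]), array([-4., 29., 10.]))]
wrist anvil [(0.83, array([0.501, 0.043, 0.   ]), array([-46., 196.,  10.]))]
wrist hex_key []
scene vice [(0.8, array([ 0.561, -0.121,  0.01 ]), array([ 4., 31., 10.]))]
scene anvil [(0.57, array([0.501, 0.046, 0.   ]), array([-52., 197.,  10.]))]
scene hex_key [(0.59, array([0.606, 0.224, 0.   ]), array([ 62., 366.,  10.]))]
  return _methods._mean(a, axis=axis, dtype=dtype,
  ret = ret.dtype.type(ret / rcount)
```

Emit:
{"fn": "apply_moves", "kwargs": {"fingers": [0.4,0.4,0.4,0.4,0.4], "travel": [[-0.7,0,-0.2],[-0.8,0.2,-0.2],[-0.8,0.2,-0.2],[0,0,0],[0,0,0]], "rotation": [[0,0,0],[0,0,0],[0,0,0],[0,0,0],[0,0,0]]}}

```text
time: 30.9
tool_pos: [0.5343, -0.2263, 0.2244]
tcp_rot: [2.16, 2.281, -0.0]
wrist_force: [-0.6, -0.2, 0.1]
width: 0.402
grip_force: 0.0
```

```bash
cat > z2.py <<'E'
from h import *
k=read_camera("wrist");im=k["image"].astype(int);cv2.imwrite("pics/m.png",k["image"][:,:,::-1])
m=((im[:,:,0]-im[:,:,2])>60)&(im[:,:,0]>130);vs,us=np.nonzero(m)
P=np.array([w2c(onz(k,(u,v),.051)) for u,v in zip(us,vs)]);d=P[:,:2]-[0,-58]
r=np.hypot(*d.T)
for a,b in((14,24),(24,34),(34,44)):
    sel=(r>a)&(r<b);print(a,sel.sum(),d[sel].mean(0) if sel.any() else '', np.degrees(np.median(np.arctan2(d[sel,1],-d[sel,0]))) if sel.any() else '')
print([(x['p'],w2c(onz(k,x['location'],.059)).round(1)) for x in tip_of("wrist","clip_knob")[:1]],proj(k,c2w([0,-58,51])),proj(k,c2w([0,-6,67])))
T=read_camera("top");a=cv2.imread("pics/a_top.png");b=T["image"][:,:,::-1]
cv2.imwrite("pics/n.png",b)
g=lambda i:cv2.cvtColor(np.ascontiguousarray(i),cv2.COLOR_BGR2GRAY)
A,B=g(a),g(b)
for n,(x0,y0,w,h) in dict(anvil=(276,258,32,32),key=(202,202,28,44)).items():
    r=cv2.matchTemplate(B[y0-12:y0+h+12,x0-12:x0+w+12],A[y0:y0+h,x0:x0+w],cv2.TM_CCOEFF_NORMED);_,v,_,l=cv2.minMaxLoc(r);print(n,v,l[0]-12,l[1]-12)
E
python3 z2.py
```

```text
14 162 [ 1.20256742 18.24136445] 92.47507695819404
24 134 [-0.58353968 28.8146906 ] 88.8124864386568
34 135 [-0.81914016 38.8958034 ] 88.83644790805289
[] [348.04998725 172.64854494] [350.58516535 120.00323395]
anvil 0.9996441602706909 0 0
key 0.9987695217132568 0 0
```

```bash
python3 -c "
from workcell import *
print(finish_job())"
```

```text
the job is handed in; nothing more can be done
None
```

The job is handed in after about 31 s: the lid is open on its stop, the vice is seated in its pocket, and the brass arm is swung over it to its stop. The anvil and hex key show no shift in the top camera; I did not compare the other bench items before and after.

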